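Quarter turns on two spoke nipples beside the dial gauge

TASK

Tighten two spokes of the small wheel clamped in the truing stand, using the bar-handled drivers standing on three of its nipples: give the end driver on the dial gauge's side one quarter turn clockwise (seen from above the driver, looking in towards the hub), and only then give the middle driver one quarter turn clockwise. Do not turn the driver at the other end, and do not bump the gauge or shift the spray can.

Things in the scene. Friction and masses are not known exactly. Their poses are not given: they have to be found in the camera images.
- wheel: Bare spoked wheel (rim 274 mm across, 44 mm wide, no tyre) clamped upright in a truing stand (base plate 150 x 150 mm); fixed, it cannot turn. Origin on the bench under the hub, axle 145 mm up; x along the axle, away from the robot; y to the robot's left in the wheel's plane; z up. Three drivers stand on nipples outside the rim: at the top and 30 degrees to either side, pointing straight out from the hub.
- driver_left_bar (a point): Centre of the grip bar of the left driver (leans 30 degrees to wheel +y): dark steel bar 38 mm long, 12 thick, 20 tall, on an 11 mm shaft. x along the bar, y across it, z outward along the turning axis. 28 mm outside the rim's edges, 165 mm from the axle; bars 85 mm apart. At the start the bar is within 30 degrees of the axle direction. Turns with its nipple against friction (0.08 N m), stays where left.
- driver_left_end (a point): Point on the centre line of the left driver's bar, 18 mm from its centre along its +x; its displacement shows how far the driver was turned.
- driver_left (a joint): Angle of the left driver (rad); starts anywhere within +-0.5, grows as it is turned clockwise seen from outside the wheel looking in at the hub (a quarter turn adds 1.57). Stops at +-2.7.
- driver_middle_bar (a point): Centre of the grip bar of the middle driver (top of the wheel, upright): dark steel bar 38 mm long, 12 thick, 20 tall, on an 11 mm shaft. x along the bar, y across it, z outward along the turning axis. 28 mm outside the rim's edges, 165 mm from the axle; bars 85 mm apart. At the start the bar is within 30 degrees of the axle direction. Turns with its nipple against friction (0.08 N m), stays where left.
- driver_middle_end (a point): Point on the centre line of the middle driver's bar, 18 mm from its centre along its +x; its displacement shows how far the driver was turned.
- driver_middle (a joint): Angle of the middle driver (rad); starts anywhere within +-0.5, grows as it is turned clockwise seen from outside the wheel looking in at the hub (a quarter turn adds 1.57). Stops at +-2.7.
- driver_right_bar (a point): Centre of the grip bar of the right driver (leans 30 degrees to wheel -y): dark steel bar 38 mm long, 12 thick, 20 tall, on an 11 mm shaft. x along the bar, y across it, z outward along the turning axis. 28 mm outside the rim's edges, 165 mm from the axle; bars 85 mm apart. At the start the bar is within 30 degrees of the axle direction. Turns with its nipple against friction (0.08 N m), stays where left.
- driver_right_end (a point): Point on the centre line of the right driver's bar, 18 mm from its centre along its +x; its displacement shows how far the driver was turned.
- driver_right (a joint): Angle of the right driver (rad); starts anywhere within +-0.5, grows as it is turned clockwise seen from outside the wheel looking in at the hub (a quarter turn adds 1.57). Stops at +-2.7.
- gauge: Dial gauge fixed to the bench beyond the wheel, at its left or right end: grey base 45 x 40 x 50 mm, thin post, dial 44 mm across, 256 mm tall in all, stylus touching the rim's far side. Origin on the bench under the base, 110 mm beyond the wheel's plane, 95 mm left or right of the hub. The sign of its y in the wheel's frame tells which end driver is on its side.
- spray_mid (a point): Bystander: spray can 52 mm across and 150 mm tall, standing loose beyond the wheel at the end opposite to the gauge; this point is its centre, half-way up.
Things that resemble listed ones, but are neither listed nor needed, are in the scene too. What is shaped like the gauge but pink is not meant.

How it is judged:
By the outcome, as a careful person would: the job done as asked, in the order asked, and still so for the second after the job is handed in, with the robot touching nothing.
It also fails if it takes over 48 s, if anything falls off the work surface, if the arm or the gripper's body presses on something with over 40 N, if the wrist force passes 120 N, or if a joint passes its speed limit or range.

ROBOT

A 6-joint arm with a two-finger parallel gripper is mounted at the origin on the work surface. World frame = base frame: x ahead of the robot, y to its left, z up, the work surface at z = 0. Lengths are in m, angles in rad, forces in N, time in s.
With the tool pointing down it reaches from about 0.35 to 0.775 m from the base axis. Payload 7.3 kg.
Tool frame: the origin (TCP) lies at the centre of the arm's flange, where the gripper is bolted on; the fingertips stand 178 mm ahead of it and the grasp point (between the pads) lies 159 mm ahead of it; z points along the fingers, y is the line along which they close (so a half turn about z gives the same grasp; the last joint's range is limited). The gripper opens to 92 mm and grips with 3 to 60 N. Pads are 19 mm wide; open, the fingers measure 130 mm over their backs; the gripper's body (75 mm by 190 mm) begins 47 mm behind the grasp point.
Start: joints at [-1.427, 0.342, 1.524, -0, 1.275, -0.146], TCP at [0.15, -0.503, 0.405] pointing down, gripper open.
Joint ranges: [-2.53, 2.53], [-0.77, 2.02], [0.04, 2.7], [-1, 4.14], [0.28, 2.66], [-3.11, 3.11]. Speed limits (rad/s): [2.57, 2.57, 3.14, 3.14, 3.14, 3.14].

INTERFACE

Orientations are given as [roll, pitch, yaw] about the fixed x, y, z axes, in that order (R = Rz(yaw) Ry(pitch) Rx(roll)).
In Python, from cell import telemetry, vision, ticket gives the robot as it stands.
- The arm moves only by the shell command python3 -m crank 'ROWS' [FORCE]. ROWS is JSON, a list of rows, each a list of 5 numbers: the gripper command: -1 is shut, 1 is fully open, values between are in proportion, then the shift along the tool's x, y, z in mm, then the turn about the tool's z in rad. In form: [[fingers, dx, dy, dz, roll], ...]. A call has 1 to 12 rows; each row is the pose to reach, as a shift and turn from the pose commanded when the call began, along the tool's axes at that moment; what a row does not reach only later rows make up. A row lasts 1/12 s, in which the tool goes at most 41.7 mm and 7.16 degrees, less where a joint would pass 70% of its speed; a pose out of reach is approached as far as the arm can. A call with a gripper value outside its range is refused whole. The fingers move at their own pace and stop on an object; FORCE is the grip in N (left out, the last holds). Time passes only in rows, so rows that repeat a pose let the fingers close. It gives the time, the measured TCP pose, the force, the opening and the grip force at its end, in the units of the state.
- telemetry.observe(): the state, without advancing time (a new reading comes with each control period).
- vision.read_camera(name): name is "scene" or "top" or "wrist"; returns (picture, depth): 480x640x3 uint8, red, green, blue; 480x640 float32, m along the optical axis (not along the pixel's ray), 0 where there is no reading.
- vision.get_calibration(name): a dict with "camera_matrix" (3x3 intrinsics, pixels), "dist" ([k1, k2, p1, p2, k3] as OpenCV has them; the pictures are not rectified), "rvec" (rotation vector, rad) and "tvec" (3), from world to camera coordinates, as OpenCV has them. Camera axes: x right, y down, z forward; pixel columns grow to the right and rows downward; lengths in m; the calibration is good to about 2 mm. A picture is of the moment at which its call begins: read the wrist's pose just before it. get_calibration takes no time and is no camera call; for the wrist camera it gives the pose at the moment of the call.
- ticket.hand_in(): hands the job in; it is judged then, once.
The state is a dict: "time": time; "qpos": joint angles; "qvel": joint speeds; "joint_efforts": joint torques, N m; "tool_pos": TCP position; "tool_rot": TCP orientation; "contact_force": force on the tool from outside, world axes, zero at the start; "torque": the same for the moment, N m; "opening": finger opening in m; "grip_force": force on a finger pad.
Only numpy, scipy, OpenCV 4.12 (cv2) and the standard library are available. Lean on these libraries where they do the work, as an engineer would, in place of code of your own. Each camera call takes 0.05 s, during which the arm holds its last target. There are 200 camera calls.

## Working session

There is one attempt and no reset: what is moved stays moved. The work goes in short steps, Python scripts to look and compute and a shell command to move; the robot and the scene stay as the last step left them, time stands still between calls to the robot, and variables do not carry over. Pictures are saved under pics/ and viewed, at most 10 in all, crops included, and the job is handed in when it is done.

```bash
ls; mkdir -p pics; cat > h.py <<'E'
import numpy as np, cv2
from cell import telemetry, vision, ticket
def cam(n):
    c=vision.get_calibration(n); im,d=vision.read_camera(n)
    K=np.array(c["camera_matrix"],float);D=np.array(c["dist"],float);R=cv2.Rodrigues(np.array(c["rvec"],float))[0];t=np.array(c["tvec"],float).ravel()
    return im,d,K,D,R,t
def cloud(d,K,D,R,t):
    v,u=np.mgrid[:480,:640]
    p=cv2.undistortPoints(np.stack([u,v],-1).reshape(-1,1,2).astype(float),K,D).reshape(480,640,2)
    P=np.dstack([p*d[...,None],d]); return (P-t)@R
E
python3 - <<'E'
from h import *
for n in ("scene","top"):
    im,d,K,D,R,t=cam(n); cv2.imwrite(f"pics/{n}0.png",im[...,::-1]); np.savez(n+"0",im=im,d=d,P=cloud(d,K,D,R,t))
    print(n,-R.T@t,R[2])
s=telemetry.observe();print({k:np.round(v,3) for k,v in s.items()})
E
```

```text
pics
scene [0.92599816 0.44259347 0.78595586] [-0.37898162 -0.5311754  -0.75777677]
top [0.54663507 0.0373672  1.10985525] [ 0.12273468 -0.01306581 -0.99235351]
{'time': np.float64(0.1), 'qpos': array([-1.427,  0.343,  1.525,  0.   ,  1.275, -0.146]), 'qvel': array([ 0.002, -0.003, -0.   ,  0.002,  0.001,  0.001]), 'joint_efforts': array([ 2.000e-03, -4.320e+01, -2.447e+01,  7.200e-02,  5.300e-02,
       -0.000e+00]), 'tool_pos': array([ 0.15 , -0.503,  0.404]), 'tool_rot': array([-3.14, -0.  ,  0.29]), 'contact_force': array([-0.411,  0.453, -0.886]), 'torque': array([ 0.009, -0.005, -0.039]), 'grip_force': np.float64(0.0), 'opening': np.float64(0.092)}
```

View pics/scene0.png

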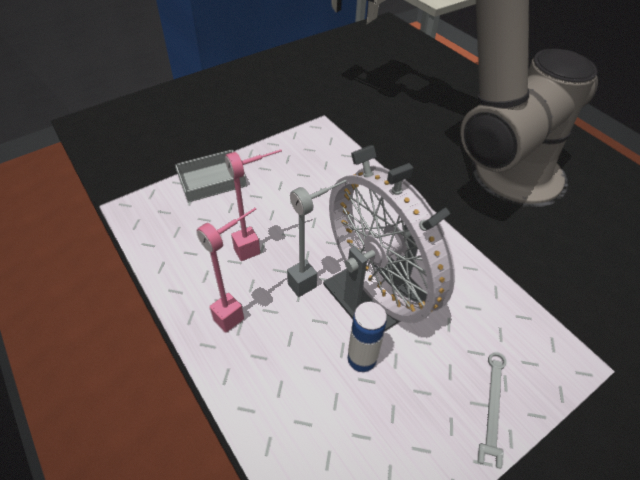

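View pics/top0.png

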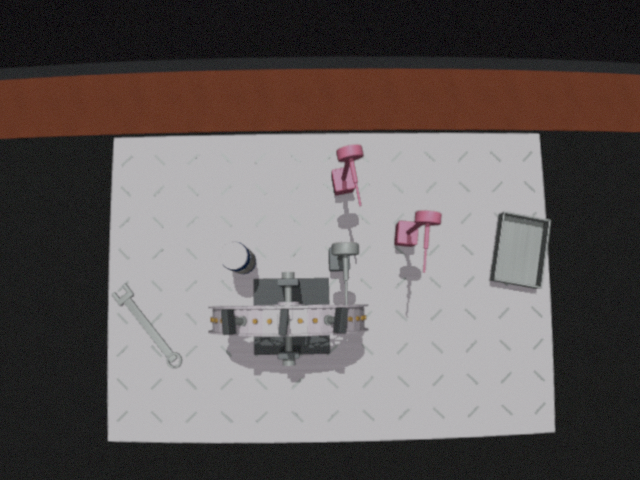

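The scene view shows the grey gauge by the wheel at (302,240), with two pink lookalikes and the spray can at (367,335). In the top view the gauge is at (342,258), right of the hub. Image right is world -y, so the right driver at (341,320) goes first, then the middle one at (284,321). I'll measure the bars next.

```bash
cat >> h.py <<'E'
def bars(im,P,ctr=None,zlo=.27,prt=True,rad=.03):
    pass
E
python3 - <<'E'
from h import *
for n in ("top","scene"):
    z=np.load(n+"0.npz");im,P=z["im"].astype(int),z["P"]; d=z["d"]
    m=(d>0)&(P[...,2]>.262)&(P[...,2]<.35)&(P[...,0]>.3)&(abs(P[...,1])<.4)&(im.max(2)<95)
    k,l,st,c=cv2.connectedComponentsWithStats(m.astype(np.uint8))
    for i in range(1,k):
        if st[i,4]<40: continue
        Q=P[l==i]; print(n,st[i],Q.mean(0).round(4),np.ptp(Q,0).round(3),np.median(im[l==i],0))
z=np.load("top0.npz");im,P=z["im"],z["P"]
cv2.imwrite("pics/topcrop.png",cv2.resize(im[220:380,190:390,::-1],None,fx=4,fy=3.75,interpolation=cv2.INTER_CUBIC))
# rim
m=(P[...,2]>.1)&(P[...,2]<.3); 
for u,v in [(214,321),(363,318),(288,275),(289,358),(345,248),(341,320),(284,321),(229,321),(238,258)]: print(u,v,P[v,u].round(4))
E
```

```text
top [221 309  22  26 351] [0.518  0.1592 0.2941] [0.037 0.028 0.033] [68. 70. 71.]
top [280 309   9  28 178] [0.5169 0.0777 0.3191] [0.04  0.01  0.045] [85. 89. 90.]
top [329 308  19  26 332] [ 0.5176 -0.0028  0.2952] [0.037 0.026 0.033] [66. 69. 70.]
scene [352 145  25  19 307] [ 5.207e-01 -1.000e-04  2.929e-01] [0.038 0.02  0.023] [68. 70. 70.]
scene [388 163  26  31 426] [0.5215 0.0819 0.3107] [0.04  0.017 0.048] [63.  65.  64.5]
scene [422 207  28  23 261] [0.5233 0.1646 0.2948] [0.039 0.028 0.039] [78. 81. 81.]
214 321 [0.5161 0.1963 0.2108]
363 318 [ 0.5176 -0.0459  0.1941]
288 275 [0.5917 0.0783 0.157 ]
289 358 [0.4517 0.0774 0.169 ]
345 248 [ 0.6276 -0.0145  0.258 ]
341 320 [ 0.5186 -0.0042  0.3   ]
284 321 [0.519  0.0775 0.3208]
229 321 [0.5189 0.1592 0.2961]
238 258 [0.6223 0.165  0.1537]
```

View pics/topcrop.png

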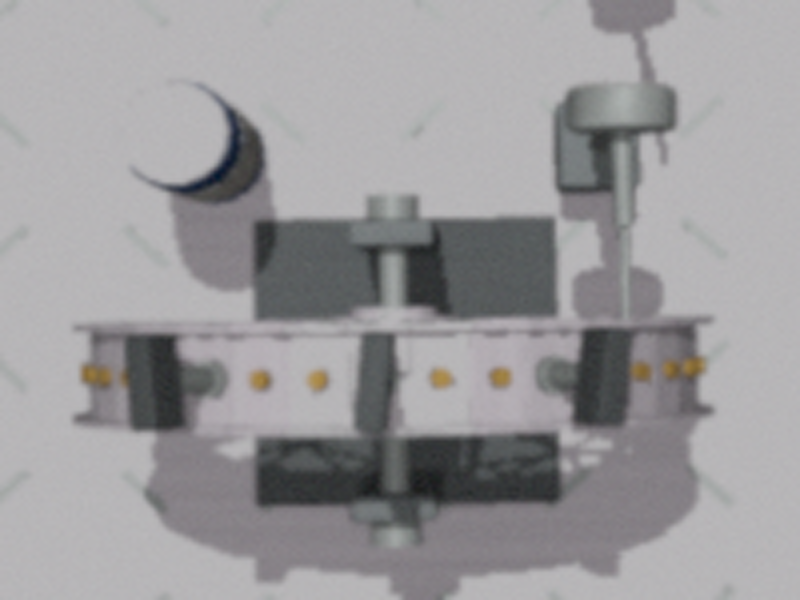

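The top crop shows the right bar at about (603,377), the middle at (375,380) and the left at (157,380). All three lie roughly along the axle, and the gauge dial at (622,105) is on the right. I'll raise the tool, move above the right driver and flip the yaw by about π so joint 6 has room to turn clockwise.

```bash
python3 -m crank '[[1,0,0,-40,-0.12],[1,30,-20,-80,-0.24],[1,70,-50,-120,-0.36],[1,105,-77,-130,-0.5],[1,140,-104,-130,-0.6],[1,175,-131,-130,-0.72],[1,210,-158,-130,-0.84],[1,245,-185,-130,-0.96],[1,280,-212,-130,-1.08],[1,315,-239,-130,-1.2],[1,350,-266,-130,-1.32],[1,385,-290,-130,-1.44]]'
python3 - <<'E'
from h import *
s=telemetry.observe();R=cv2.Rodrigues(np.zeros(3))[0]
print(s["tool_pos"],s["tool_rot"],s["qpos"])
for n in ("top","scene"):
    z=np.load(n+"0.npz");im,P,d=z["im"].astype(int),z["P"],z["d"]
    for nm,a in (("L",.5236),("M",0),("R",-.5236)):
        ax=np.array([0,np.sin(a),np.cos(a)]);tt=np.array([0,-np.cos(a),np.sin(a)])
        Q=P-np.array([.519,.078,.145]);r=Q@ax;b=Q@tt
        m=(d>0)&(r>.166)&(r<.185)&(abs(b)<.03)&(abs(Q[...,0])<.03)
        xy=np.stack([Q[...,0][m],b[m]],1)
        rr=cv2.minAreaRect((xy*1000).astype(np.float32));mu=xy.mean(0);w,V=np.linalg.eigh(np.cov(xy.T));v=V[:,1]*np.sign(V[0,1])
        print(n,nm,m.sum(),mu.round(4),"rmax",np.percentile(r[m],95).round(4),"ang",np.degrees(np.arctan2(v[1],v[0])).round(1),rr)
E
```

```text
time: 1.1
tool_pos: [0.4052, -0.1546, 0.5346]
tool_rot: [-3.141, 0.0, 1.736]
contact_force: [0.2, -0.7, 0.5]
opening: 0.0916
grip_force: 0.0
[ 0.40517353 -0.15455522  0.53460647] [-3.14147184e+00  1.06296834e-04  1.73559624e+00] [-5.41468034e-01  9.49808446e-02  1.49066342e+00 -1.59295658e-04
  1.55597131e+00 -7.06265578e-01]
top L 267 [-0.0009  0.0031] rmax 0.1779 ang -6.6 ((-1.1087684631347656, 1.764516830444336), (14.404558181762695, 36.65802764892578), 82.19237518310547)
top M 233 [-0.0012 -0.001 ] rmax 0.1786 ang 6.0 ((-1.0700244903564453, -1.2552728652954102), (38.24540710449219, 12.101422309875488), 5.549664497375488)
top R 260 [-0.001  -0.0042] rmax 0.1777 ang 8.5 ((-0.8875007629394531, -2.722897529602051), (38.158363342285156, 14.844260215759277), 7.030572891235352)
scene L 230 [ 0.0028 -0.    ] rmax 0.1775 ang -8.6 ((0.2341327667236328, 0.1760234832763672), (12.135315895080566, 38.69085693359375), 81.34794616699219)
scene M 257 [ 0.002  -0.0033] rmax 0.1772 ang 7.5 ((-0.21193695068359375, -1.3026885986328125), (39.385562896728516, 13.678897857666016), 4.810379505157471)
scene R 187 [ 0.0022 -0.0054] rmax 0.1764 ang 11.6 ((0.5833816528320312, -3.0275402069091797), (37.721317291259766, 15.08636474609375), 9.492507934570312)
```

```bash
python3 -m crank '[[1,25,26,0,-0.12],[1,50,52,0,-0.24],[1,75,78,0,-0.36],[1,100,104,0,-0.48],[1,131,136,0,-0.6],[1,131,136,0,-0.72],[1,131,136,0,-0.84],[1,131,136,0,-0.96],[1,131,136,0,-1.08],[1,131,136,0,-1.2],[1,131,136,0,-1.285],[1,131,136,0,-1.285]]'
cat >> h.py <<'E'
C=np.array([.518,.079,.146])
def ang(P,d,nm,C=C,lo=.166):
    a={"L":.5236,"M":0,"R":-.5236}[nm]
    ax=np.array([0,np.sin(a),np.cos(a)]);tt=np.array([0,-np.cos(a),np.sin(a)])
    Q=P-C;r=Q@ax;b=Q@tt
    m=(d>0)&(r>lo)&(r<.182)&(abs(b)<.03)&(abs(Q[...,0])<.03)
    if m.sum()<30: return nm,"none"
    m=m&(r>np.percentile(r[m],90)-.006)
    xy=np.stack([Q[...,0][m],b[m]],1);rr=cv2.minAreaRect((xy*1000).astype(np.float32));mu=xy.mean(0);w,V=np.linalg.eigh(np.cov(xy.T));v=V[:,1]
    an=np.degrees(np.arctan2(v[1],v[0]))
    an=(an+45)%180-45
    return nm,int(m.sum()),"pca",an.round(1),"mid",mu.round(4),"r",np.percentile(r[m],90).round(4),[np.round(x,1) for x in rr]
E
python3 - <<'E'
from h import *
s=telemetry.observe();print(s["tool_pos"],s["tool_rot"],s["qpos"])
im,d,K,D,R,t=cam("wrist");P=cloud(d,K,D,R,t);cv2.imwrite("pics/w1.png",im[...,::-1]);print(-R.T@t,R[2])
for n in "LMR": print(ang(P,d,n))
E
```

```text
time: 2.1
tool_pos: [0.5182, -0.0057, 0.5342]
tool_rot: [-3.141, -0.001, 3.018]
contact_force: [-0.3, 0.4, 0.7]
opening: 0.092
grip_force: 0.0
[ 0.51822428 -0.00573642  0.5341818 ] [-3.14149980e+00 -9.77848143e-04  3.01783807e+00] [-1.58990876e-01  2.64057369e-01  1.28251502e+00 -1.27288219e-04
  1.59599424e+00 -1.60603581e+00]
[0.43562574 0.0046533  0.51389594] [ 0.30100016 -0.03686221 -0.95291137]
('L', 1157, 'pca', np.float64(-4.2), 'mid', array([-0.0023,  0.0027]), 'r', np.float64(0.1743), [array([-1. ,  0.4]), array([14.6, 38.2]), np.float64(83.5)])
('M', 1637, 'pca', np.float64(5.8), 'mid', array([-0.0023,  0.0006]), 'r', np.float64(0.1743), [array([-1.1, -0.1]), array([38.2, 12.6]), np.float64(5.7)])
('R', 1203, 'pca', np.float64(8.0), 'mid', array([-0.0024, -0.0017]), 'r', np.float64(0.174), [array([-1.3, -0.4]), array([37.6, 12.6]), np.float64(9.3)])
```

View pics/w1.png

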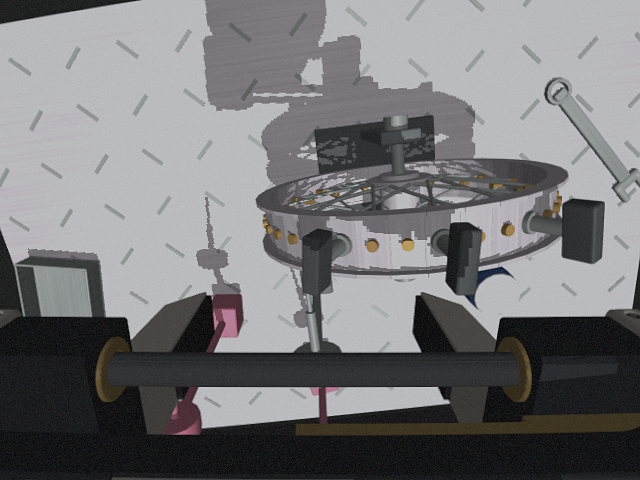

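The wrist view shows the right bar at (317,262), the middle at (462,258) and the left at (583,231). The right bar lies between the fingers, at about 8.5°. I'll narrow the fingers, descend and grip.

```bash
python3 -m crank '[[-0.1,1,2,0,0],[-0.1,1,2,0,0],[-0.1,1,2,20,0],[-0.1,1,2,40,0],[-0.1,1,2,60,0],[-0.1,1,2,70,0],[-0.1,1,2,79,0],[-0.1,1,2,79,0],[-1,1,2,79,0],[-1,1,2,79,0],[-1,1,2,79,0],[-1,1,2,79,0]]' 12
python3 - <<'E'
from h import *
im,d,K,D,R,t=cam("wrist");P=cloud(d,K,D,R,t);cv2.imwrite("pics/w2.png",im[...,::-1])
for n in "LMR": print(ang(P,d,n))
E
```

```text
time: 3.15
tool_pos: [0.5176, -0.0033, 0.4564]
tool_rot: [3.14, 0.002, 3.015]
contact_force: [1.7, 3.1, 0.5]
opening: 0.0196
grip_force: 10.8
('L', 'none')
('M', 2650, 'pca', np.float64(8.8), 'mid', array([-0.0094,  0.0005]), 'r', np.float64(0.1742), [array([-7.3, -0.5]), array([26.6, 13.3]), np.float64(5.9)])
('R', 2215, 'pca', np.float64(93.2), 'mid', array([-0.008 , -0.0024]), 'r', np.float64(0.1797), [array([-8. , -6.2]), array([46.3, 27.2]), np.float64(73.8)])
```

View pics/w2.png

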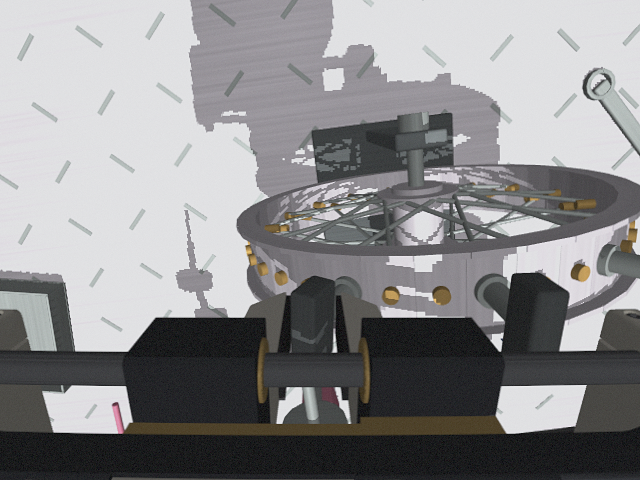

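The bar at (312,330) is held between the pads, and the opening of 19.6 mm matches a 30° tilted bar. I'll turn clockwise (+roll).

```bash
python3 -m crank '[[-1,0,0,0,0.1],[-1,0,0,0,0.2],[-1,0,0,0,0.3],[-1,0,0,0,0.4],[-1,0,0,0,0.5],[-1,0,0,0,0.6],[-1,0,0,0,0.7],[-1,0,0,0,0.8]]'; python3 -m crank '[[-1,0,0,0,0.1],[-1,0,0,0,0.2],[-1,0,0,0,0.3],[-1,0,0,0,0.4],[-1,0,0,0,0.5],[-1,0,0,0,0.6],[-1,0,0,0,0.7],[-1,0,0,0,0.81],[-1,0,0,0,0.81],[-1,0,0,0,0.81]]'
```

```text
time: 3.87
tool_pos: [0.5174, -0.0035, 0.4567]
tool_rot: [3.14, 0.001, 2.21]
contact_force: [-0.0, 0.9, 3.3]
opening: 0.0165
grip_force: 11.8
time: 4.7
tool_pos: [0.5174, -0.0036, 0.456]
tool_rot: [3.141, 0.0, 1.408]
contact_force: [0.4, 0.7, 2.2]
opening: 0.0126
grip_force: 12.0
```

```bash
python3 -m crank '[[-0.3,0,0,0,0],[-0.3,0,0,0,0],[-0.3,0,0,-20,0],[-0.3,0,0,-45,0],[-0.3,0,0,-80,0],[-0.3,-60,0,-80,0],[-0.3,-60,0,-80,0]]'
python3 - <<'E'
from h import *
s=telemetry.observe();print(s["tool_pos"],s["tool_rot"])
for c in ("wrist","top","scene"):
    im,d,K,D,R,t=cam(c);P=cloud(d,K,D,R,t);cv2.imwrite(f"pics/{c}3.png",im[...,::-1])
    for n in "LMR": print(c,ang(P,d,n))
E
```

```text
time: 5.28
tool_pos: [0.5072, -0.0643, 0.5378]
tool_rot: [3.137, 0.002, 1.408]
contact_force: [0.7, -0.3, -1.2]
opening: 0.032
grip_force: 0.0
[ 0.50722326 -0.06425957  0.53777102] [3.13692936e+00 2.45810535e-03 1.40765491e+00]
wrist ('L', 'none')
wrist ('M', 195, 'pca', np.float64(6.0), 'mid', array([-0.0085,  0.0046]), 'r', np.float64(0.1717), [array([-3.8,  5.2]), array([31.4,  1.2]), np.float64(6.1)])
wrist ('R', 1238, 'pca', np.float64(97.4), 'mid', array([-0.0004, -0.003 ]), 'r', np.float64(0.1741), [array([-0.7, -0.6]), array([12.1, 38.5]), np.float64(8.0)])
top ('L', 205, 'pca', np.float64(-7.7), 'mid', array([-0.0002,  0.0027]), 'r', np.float64(0.1763), [array([-0.2,  1.4]), array([14.1, 36.7]), np.float64(81.2)])
top ('M', 228, 'pca', np.float64(5.7), 'mid', array([-0.0005, -0.0002]), 'r', np.float64(0.1772), [array([-0.3, -0.3]), array([37.3, 12. ]), np.float64(5.5)])
top ('R', 192, 'pca', np.float64(97.3), 'mid', array([ 0.0001, -0.0018]), 'r', np.float64(0.1767), [array([-0. , -0.5]), array([12. , 39.6]), np.float64(7.5)])
scene ('L', 203, 'pca', np.float64(-8.2), 'mid', array([0.0026, 0.0004]), 'r', np.float64(0.1761), [array([1.1, 0.4]), array([12.4, 38. ]), np.float64(81.6)])
scene ('M', 192, 'pca', np.float64(6.2), 'mid', array([ 0.0027, -0.0015]), 'r', np.float64(0.1764), [array([ 0.9, -0.4]), array([39.5, 13.6]), np.float64(3.8)])
scene ('R', 102, 'pca', np.float64(92.4), 'mid', array([ 0.0036, -0.005 ]), 'r', np.float64(0.1757), [array([ 1.9, -0.9]), array([12.5, 40.1]), np.float64(6.7)])
```

View pics/wrist3.png

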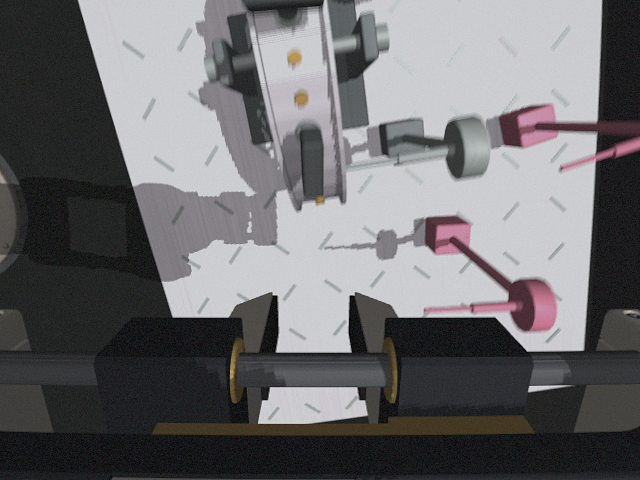

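The right bar at (311,165) now lies across the axle at about 97.7°, from about 8.5° at the start, so it has turned 89°. The gauge and the other drivers look unmoved. Next is the middle driver.

```bash
python3 -m crank '[[-0.3,35,-3,0,-0.12],[-0.3,70,-6,0,-0.24],[-0.3,105,-9,0,-0.36],[-0.3,143,-13,0,-0.48],[-0.3,143,-13,0,-0.6],[-0.3,143,-13,0,-0.72],[-0.3,143,-13,0,-0.84],[-0.3,143,-13,0,-0.96],[-0.3,143,-13,0,-1.08],[-0.3,143,-13,0,-1.2],[-0.3,143,-13,0,-1.32]]';  python3 -m crank '[[-0.3,0,0,0,-0.12],[-0.3,0,0,0,-0.24],[-0.3,0,0,0,-0.314],[-0.3,0,0,0,-0.314],[-0.3,0,0,0,-0.314]]'
python3 - <<'E'
from h import *
s=telemetry.observe();print(s["tool_pos"],s["tool_rot"],s["qpos"])
p=s["tool_pos"];y=s["tool_rot"][2];dw=np.array([.5177,.079])-p[:2]
print("dx,dy",dw@[np.cos(y),np.sin(y)],dw@[np.sin(y),-np.cos(y)],"dz",p[2]-.473)
im,d,K,D,R,t=cam("wrist");P=cloud(d,K,D,R,t)
for n in "LMR": print(ang(P,d,n))
E
```

```text
time: 6.35
tool_pos: [0.5182, 0.0814, 0.5353]
tool_rot: [-3.142, -0.001, 2.733]
contact_force: [0.1, -0.6, 0.5]
opening: 0.0321
grip_force: 0.0
time: 6.77
tool_pos: [0.5183, 0.0811, 0.5354]
tool_rot: [3.141, -0.001, 3.038]
contact_force: [-0.3, -0.3, 0.3]
opening: 0.0325
grip_force: 0.0
[0.51828889 0.08107191 0.53536562] [ 3.14149410e+00 -5.09182954e-04  3.03760932e+00] [ 8.96595343e-03  2.76483522e-01  1.26256882e+00  1.55392782e-04
  1.60303514e+00 -1.45784205e+00]
dx,dy 0.0003706573120627384 -0.0021218403528504614 dz 0.06236561767507787
('L', 1186, 'pca', np.float64(-5.3), 'mid', array([-0.0024,  0.0016]), 'r', np.float64(0.1745), [array([-1.1, -0.4]), array([13.5, 38.7]), np.float64(83.9)])
('M', 1400, 'pca', np.float64(5.5), 'mid', array([-0.0025, -0.0008]), 'r', np.float64(0.1743), [array([-1.1, -0.5]), array([38.4, 11.6]), np.float64(5.8)])
('R', 961, 'pca', np.float64(98.8), 'mid', array([-0.0021, -0.0036]), 'r', np.float64(0.174), [array([-1.1, -0.8]), array([12.6, 38.2]), np.float64(6.5)])
```

```bash
python3 -m crank '[[-0.3,1,-2,0,0],[-0.3,1,-2,20,0],[-0.3,1,-2,40,0],[-0.3,1,-2,55,0],[-0.3,1,-2,62,0],[-0.3,1,-2,62,0],[-1,1,-2,62,0],[-1,1,-2,62,0],[-1,1,-2,62,0]]' 15; python3 -m crank '[[-1,0,0,0,0.1],[-1,0,0,0,0.2],[-1,0,0,0,0.3],[-1,0,0,0,0.4],[-1,0,0,0,0.5],[-1,0,0,0,0.6],[-1,0,0,0,0.7],[-1,0,0,0,0.8]]'; python3 -m crank '[[-1,0,0,0,0.1],[-1,0,0,0,0.2],[-1,0,0,0,0.3],[-1,0,0,0,0.4],[-1,0,0,0,0.5],[-1,0,0,0,0.6],[-1,0,0,0,0.7],[-1,0,0,0,0.78],[-1,0,0,0,0.78],[-1,0,0,0,0.78]]'
```

```text
time: 7.57
tool_pos: [0.5173, 0.0785, 0.4748]
tool_rot: [3.141, 0.002, 3.039]
contact_force: [0.1, -0.3, 0.7]
opening: 0.0163
grip_force: 0.0
time: 8.23
tool_pos: [0.5172, 0.0789, 0.4747]
tool_rot: [3.139, 0.001, 2.234]
contact_force: [0.6, 1.6, 0.9]
opening: 0.0122
grip_force: 14.8
time: 9.07
tool_pos: [0.5172, 0.0788, 0.4746]
tool_rot: [3.14, -0.001, 1.461]
contact_force: [0.5, 2.6, 4.3]
opening: 0.0121
grip_force: 15.0
```

```bash
python3 -m crank '[[-0.3,0,0,0,0],[-0.3,0,0,0,0],[-0.3,0,0,-20,0],[-0.3,0,0,-45,0],[-0.3,0,0,-75,0],[-0.3,-40,0,-75,0],[-0.3,-60,0,-75,0],[-0.3,-60,0,-75,0],[-0.3,-60,0,-75,0]]'
python3 - <<'E'
from h import *
for c in ("wrist","top","scene"):
    im,d,K,D,R,t=cam(c);P=cloud(d,K,D,R,t);cv2.imwrite(f"pics/{c}4.png",im[...,::-1])
    for n in "LMR": print(c,ang(P,d,n))
E
```

```text
time: 9.82
tool_pos: [0.5104, 0.018, 0.5485]
tool_rot: [-3.141, 0.0, 1.457]
contact_force: [0.4, 1.2, -0.3]
opening: 0.0319
grip_force: 0.0
wrist ('L', 935, 'pca', np.float64(-2.0), 'mid', array([-0.0044,  0.0043]), 'r', np.float64(0.1744), [array([-1.8,  4.3]), array([38.7, 11.5]), np.float64(6.4)])
wrist ('M', 1609, 'pca', np.float64(95.9), 'mid', array([-0.0005, -0.0014]), 'r', np.float64(0.1743), [array([-0.7, -0.8]), array([11.9, 37.6]), np.float64(6.1)])
wrist ('R', 734, 'pca', np.float64(97.7), 'mid', array([-0.0005, -0.0044]), 'r', np.float64(0.1738), [array([-0.5, -0.8]), array([12. , 38.8]), np.float64(7.4)])
top ('L', 202, 'pca', np.float64(-6.3), 'mid', array([0.    , 0.0024]), 'r', np.float64(0.1765), [array([-0. ,  1.5]), array([14.9, 36.4]), np.float64(85.4)])
top ('M', 'none')
top ('R', 'none')
scene ('L', 210, 'pca', np.float64(-8.1), 'mid', array([0.0028, 0.0004]), 'r', np.float64(0.176), [array([1.6, 0.5]), array([12. , 37.7]), np.float64(81.8)])
scene ('M', 184, 'pca', np.float64(95.3), 'mid', array([ 0.0024, -0.0022]), 'r', np.float64(0.1765), [array([ 1.4, -0.3]), array([12.5, 39.2]), np.float64(6.1)])
scene ('R', 98, 'pca', np.float64(92.8), 'mid', array([ 0.0036, -0.005 ]), 'r', np.float64(0.1758), [array([ 1.3, -2. ]), array([12.4, 39.1]), np.float64(7.5)])
```

View pics/scene4.png

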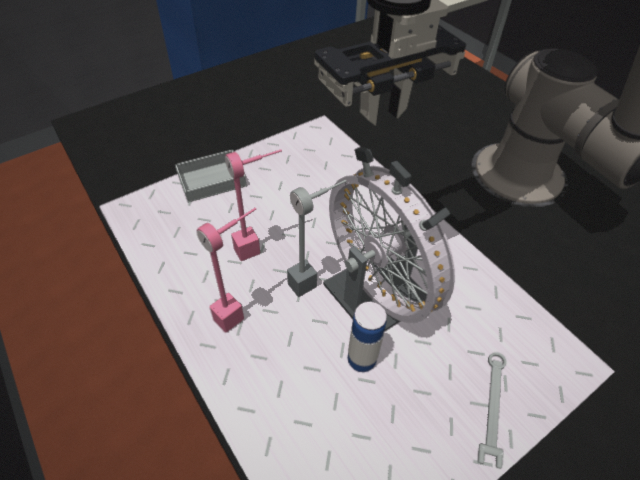

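The right bar at (364,156) and the middle bar at (400,176) have each turned about 90°. The left bar, the gauge at (302,203) and the can at (367,335) are where they were, and the gripper is clear.

```bash
python3 -c "
from cell import ticket; print(ticket.hand_in())"
```

```text
the job is handed in; nothing more can be done
None
```

I gave the right driver (on the gauge's side) about 89° clockwise and then the middle driver about 90°; the left driver, gauge and spray can look unmoved, and the job was handed in at about 10 s (the hand-in returned no verdict).

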